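Rivet down the light box cover

ROBOT

A 6-joint arm with a two-finger parallel gripper is mounted at the origin on the work surface. World frame = base frame: x ahead of the robot, y to its left, z up, the work surface at z = 0. Lengths are in m, angles in rad, forces in N, time in s.
With the tool pointing down it reaches from about 0.25 to 0.775 m from the base axis. Payload 4 kg.
Tool frame: the origin (TCP) lies at the centre of the arm's flange, where the gripper is bolted on; the fingertips stand 199 mm ahead of it and the grasp point (between the pads) lies 180 mm ahead of it (robot.tcp_to_tips is the distance from the TCP to the fingertips, in m); z points along the fingers, y is the line along which they close (so a half turn about z gives the same grasp; the last joint's range is limited). The gripper opens to 94 mm and grips with 3 to 60 N. Pads are 16 mm wide; open, the fingers measure 119 mm over their backs; the gripper's body (75 mm by 177 mm) begins 78 mm behind the grasp point.
Start: joints at [-1.213, 0.087, 1.371, -0, 1.684, -0.103], TCP at [0.245, -0.493, 0.405] pointing down, gripper open.
Joint ranges: [-3.1, 3.1], [-0.76, 2.03], [0.27, 2.55], [-1.08, 4.22], [0.17, 2.65], [-2.57, 2.57]. Speed limits (rad/s): [2.79, 2.79, 3.14, 3.14, 3.14, 3.14].

INTERFACE

Orientations are given as [roll, pitch, yaw] about the fixed x, y, z axes, in that order (R = Rz(yaw) Ry(pitch) Rx(roll)).
In Python, from bench import telemetry, snapshot, ticket, robot gives the robot as it stands.
- The arm moves only by the tool apply_moves, never from a script. Its argument "moves" is a list that holds one entry, the list of rows, each a list of 5 numbers: the shift along the tool's x, y, z in units of 50 mm (1.0 is 50 mm), then the turn about the tool's z in units of 10 degrees (1.0 is 10 degrees), then the closure, from 0 (fully open) to 1 (shut). A call has 1 to 10 rows; each row is the pose to reach, as a shift and turn from the pose commanded when the call began, along the tool's axes at that moment; what a row does not reach only later rows make up. A row lasts 1/8 s, in which the tool goes at most 62.5 mm and 10.7 degrees, less where a joint would pass 70% of its speed; a pose out of reach is approached as far as the arm can. A call with a gripper value outside its range is refused whole. The fingers move at their own pace and stop on an object; the grip force is fixed at half the most. Time passes only in rows, so rows that repeat a pose let the fingers close. It gives the time, the measured TCP pose, the force, the opening and the grip force at its end, in the units of the state.
- telemetry.get_obs(): the state, without advancing time (a new reading comes with each control period).
- snapshot(name): name is "scene" or "side" or "wrist"; returns a dict with "image" (400x640x3 uint8, red, green, blue), "fovy" (degrees; the focal length in pixels is half the picture's height over the tangent of half this angle, whatever the lens; pixels are square), "cx", "cy" (the principal point, pixels), "R" (3x3) and "t" (3): a world point X has camera coordinates R X + t. Camera axes: x right, y down, z forward; pixel columns grow to the right and rows downward; lengths in m; the calibration is good to about 2 mm. The wrist camera is an equidistant fisheye: a pixel r from the principal point sees the ray r / f radians off the axis. A picture is of the moment at which its call begins. There is no depth.
- ticket.close_job(): hands the job in; it is judged then, once.
The state is a dict: "time": time; "joint_positions": joint angles; "qvel": joint speeds; "joint_torque": joint torques, N m; "tool_pos": TCP position; "ee_rot": TCP orientation; "wrist_force": force on the tool from outside, world axes, zero at the start; "wrist_torque": the same for the moment, N m; "width": finger opening in m; "finger_force": force on a finger pad.
Only numpy, scipy, OpenCV 4.12 (cv2) and the standard library are available. Lean on these libraries where they do the work, as an engineer would, in place of code of your own. Each camera call takes 0.05 s, during which the arm holds its last target. There are 200 camera calls.

TASK

Take the black push rivet with the raised orange pin from the wooden stand and put it into the one empty hole in the light box's white cover until its head lies flat on the cover, with the pin still up. Then push its orange pin down until it is flush with the rivet's head, and let go. Press gently: the cover rests on soft foam and cracks if loaded with more than 20 N, and the other things on the table stay where they are.

Things in the scene. Friction and masses are not known exactly. Their poses are not given: they have to be found in the camera images.
- rivet: Black plastic push rivet, loose, standing in one of the stand's two holes. Origin: centre of the underside of its head; z up, out of the head. Head: disc of 24 mm diameter, 8 mm tall (z 0 to 8 mm). Barrel below it: 10 mm diameter, 16 mm long (z 0 to -16 mm), the last 5 mm tapering to 5 mm diameter. About 30 g. The barrel's legs spread under the cover when the pin is driven.
- pin_top (a point): Centre of the top of the rivet's orange centre pin, an 11 mm round button that slides straight down into the head. At the start it stands about 15.5 to 16.3 mm above the underside of the head, 8 mm proud; flush means level with the head's top (at its stop it is 8.3 mm above the underside). It does not spring back. It is stiff: nothing moves below about 10 N, then it slides at about 10 to 11 N to its stop.
- stand: Wooden stand, 70 x 150 x 30 mm, fixed; origin at the centre of its underside, top 30 mm above it. Two 13 mm through holes at y = -45 and +45 mm on its own y axis; the rivets stand in them with their heads on its top, in either order.
- spare: Grey rivet with a blue pin, of the same size, in the stand's other hole; not to be used or moved. Origin: centre of the underside of its head.
- hole (a point): Centre of the mouth of the empty hole, on the top face of the light box's white cover, 86 mm above the table; axes of the cover, z up. The hole is 11 mm in diameter, goes through the 6 mm cover and has free space below. It lies 35 mm from the cover's two nearest edges. The cover (230 x 200 mm) stays level but sinks a few mm under load, on soft foam whose stiffness is not known, and comes back up when let go (it sinks at most 12 mm).
- box: Light box: aluminium box, 230 x 200 mm, 70 mm tall, fixed to the table, foam and white cover above it. Origin: centre of its underside. The empty hole lies at x = -80, y = -65 mm in its axes; the cover's other three corners carry rivets already set, black 24 mm heads standing 8 mm up.
- gun: Caulking gun with a blue cartridge, lying at the left side, about 360 mm long, 55 mm high; origin under the cartridge. Bystander.
- cartridge: White sealant bottle, standing, 50 mm diameter, 200 mm tall; origin at the centre of its underside. Bystander.
- tape: Yellow roll of tape lying flat, 100 mm diameter, 25 mm high; origin at the centre of its underside. Bystander.
- driver: Screwdriver lying at the right side, about 200 mm long, handle to its -x side. Bystander.
- marker: Red marker pen with a black cap, lying, 130 mm long, 14 mm high; origin at the middle of its underside. Bystander.
- cover: The white cover with its three set rivets; origin at the centre of its underside, 80 mm above the table when not loaded.

How it is judged:
On the way, in this order (a step that is already met when the one before it is completed fails the run):
1. the black rivet sits in the empty hole, its head flat on the cover, its pin still up (at least 5 mm proud of the head) (horizontal distance between rivet and hole below 0.002 m and z of rivet in the frame of hole between -0.0015 and 0.0012 m and angle between the z axis of rivet and the z axis of hole, either way round below 0.08 rad and z of pin_top in the frame of rivet above 0.013 m), for 0.2 s.
2. the rivet's pin is pushed down flush with its head (within 1.3 mm) while the head lies on the cover (horizontal distance between rivet and hole below 0.002 m and z of rivet in the frame of hole between -0.0015 and 0.0012 m and angle between the z axis of rivet and the z axis of hole, either way round below 0.08 rad and z of pin_top in the frame of rivet below 0.0093 m), for 0.1 s.
At the end, for the whole second after the job is handed in: The black rivet is in the empty hole (within 2 mm of its centre), its head flat on the cover (within 1.2 mm, 0.08 rad), its orange pin no more than 1.3 mm above the head's top, rivet and cover at rest and released (all of step 2 and linear speed of each of rivet, cover below 0.01 m/s); the robot touches nothing.
It fails at once if the cover is loaded with more than 20 N (contact force between anything else and cover above 20 N).
It fails at once if another thing on the table is moved by more than 20 mm (distance of any of spare, gun, cartridge, tape, driver, marker from where it was at the start of the episode above 0.02 m).
It also fails if it takes over 51 s, if anything falls off the work surface, if the arm or the gripper's body presses on something with over 40 N, if the wrist force passes 120 N, or if a joint passes its speed limit or range.

## Working session

There is one attempt and no reset: what is moved stays moved. The work goes in short steps, Python scripts to look and compute and a tool call to move; the robot and the scene stay as the last step left them, time stands still between calls to the robot, and variables do not carry over. Pictures are saved under pics/ and viewed, at most 10 in all, crops included, and the job is handed in when it is done.

Besides the shell and the picture viewer there is one more tool, called after ">>>" by a JSON object that holds its "op" and its "data". apply_moves: Moves the arm, as the interface text tells. Its arguments: {"type":"object","properties":{"moves":{"type":"array","items":{"type":"array","items":{"type":"array","items":{"type":"number"}}}}},"required":["moves"]}

```bash
mkdir -p pics; cat > h.py <<'E'
import numpy as np, cv2
from bench import telemetry, snapshot, ticket, robot
def ray(s,u,v):
    f=200/np.tan(np.radians(s['fovy'])/2); a=np.array([(u-s['cx']),(v-s['cy'])])
    if s.get('fish'):
        r=np.linalg.norm(a); th=r/f; d=np.r_[a/max(r,1e-9)*np.sin(th),np.cos(th)]
    else: d=np.r_[a/f,1]
    R=np.array(s['R']);t=np.array(s['t']); return -R.T@t, R.T@d
def onz(s,u,v,z):
    c,d=ray(s,u,v); return c+d*(z-c[2])/d[2]
def snap(n,fn=None):
    s=snapshot(n); s['fish']=n=='wrist'
    if fn: cv2.imwrite('pics/'+fn,s['image'][:,:,::-1])
    return s
def blobs(s,lo,hi,amin=8):
    hsv=cv2.cvtColor(s['image'],cv2.COLOR_RGB2HSV); m=cv2.inRange(hsv,lo,hi)
    n,l,st,c=cv2.connectedComponentsWithStats(m)
    return [(c[i].round(1),st[i].tolist()) for i in range(1,n) if st[i,4]>=amin]
E
python3 - <<'E'
from h import *
print(telemetry.get_obs())
for n in ['scene','side','wrist']:
    s=snap(n,n+'0.png'); print(n,s['fovy'],s['cx'],s['cy'],ray(s,s['cx'],s['cy']))
    for b in blobs(s,(5,150,120),(16,255,255)): print(b)
E
```

```text
{'time': 0.0, 'joint_positions': array([-1.21308513e+00,  8.79119221e-02,  1.37217667e+00, -1.46110527e-05,
        1.68361566e+00, -1.03124292e-01]), 'qvel': array([-0.00171706, -0.0001624 , -0.00015025,  0.00031646, -0.00126759,
       -0.00014667]), 'joint_torque': array([ 1.49923108e-03, -3.40173018e+01, -3.02425182e+01,  7.19998847e-02,
        3.28593620e-02, -1.54086010e-04]), 'tool_pos': array([ 0.24452566, -0.49252832,  0.40356664]), 'ee_rot': array([-3.13949078e+00, -2.02926799e-04,  4.60833647e-01]), 'wrist_force': array([-0.23463235,  0.33244389,  0.43489703]), 'wrist_torque': array([0.00065384, 0.01209873, 0.00291622]), 'finger_force': 0.0, 'width': 0.09393925727025702}
scene 53.49905104415933 318.5303232936699 200.59485330299827 (array([ 1.08823691, -0.94663695,  0.80279965]), array([-0.38448264,  0.73546454, -0.55791129]))
(array([351.9, 151.1]), [349, 147, 7, 9, 46])
(array([394.3, 171. ]), [391, 170, 7, 4, 20])
side 42.092898567087786 317.5551767267861 200.728072774898 (array([-0.26002315, -0.96949683,  0.9904579 ]), array([ 0.54616857,  0.60849824, -0.57569939]))
(array([213.2, 169.7]), [211, 167, 6, 7, 25])
(array([319.8, 215. ]), [318, 214, 4, 3, 10])
(array([391.6, 222.7]), [390, 222, 4, 3, 9])
(array([503.2, 322. ]), [464, 270, 95, 90, 243])
(array([523.4, 331.4]), [482, 280, 94, 94, 286])
wrist 65.70646984690485 318.7175810706031 198.37174658383537 (array([ 0.30851565, -0.46130665,  0.38445396]), array([-0.22247378, -0.10827869, -0.96890719]))
```

View pics/scene0.png

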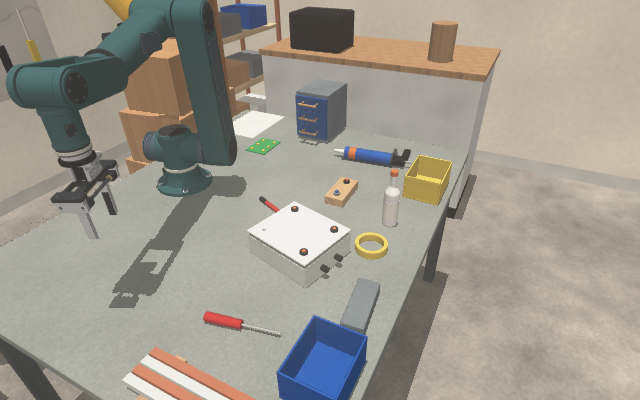

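View pics/side0.png

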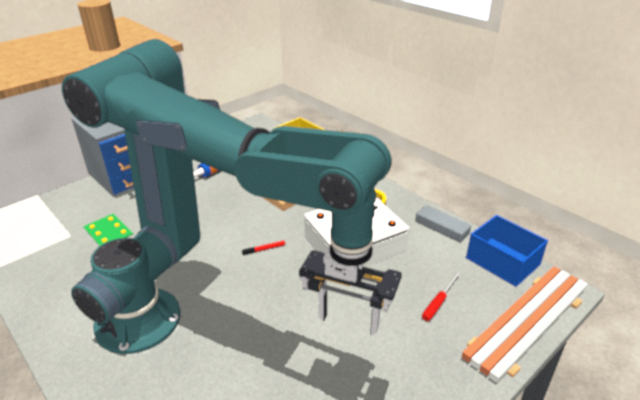

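The scene view shows the stand at about (341,191), with rivets near (347,181) and (337,193). The empty hole is near (264,230), with the box corners around (300,240). The side view has the stand hidden behind the arm.

```bash
python3 - <<'E'
from h import *
s=snap('scene'); im=s['image'][:,:,::-1]
a=cv2.resize(im[165:215,310:370],None,fx=8,fy=8,interpolation=cv2.INTER_CUBIC)
b=cv2.resize(im[200:265,240:290],None,fx=6,fy=6,interpolation=cv2.INTER_CUBIC)
H=400;c=np.zeros((H,a.shape[1]+b.shape[1],3),np.uint8);c[:a.shape[0],:a.shape[1]]=a;c[:b.shape[0],a.shape[1]:]=b
cv2.imwrite('pics/crop1.png',c)
for n,u,v,z in [('r1',347,181,.038),('r2',337,193,.038),('hole',264,230,.086),('rv',295,209,.094),('rv',334,229,.094),('rv',304,251,.094)]: print(n,onz(s,u,v,z))
E
```

```text
r1 [0.59688453 0.22438595 0.038     ]
r2 [0.59812716 0.13337059 0.038     ]
hole [ 0.52110457 -0.20888173  0.086     ]
rv [ 0.55535515 -0.08601885  0.094     ]
rv [ 0.70704048 -0.12367686  0.094     ]
rv [ 0.67548403 -0.24615414  0.094     ]
```

View pics/crop1.png

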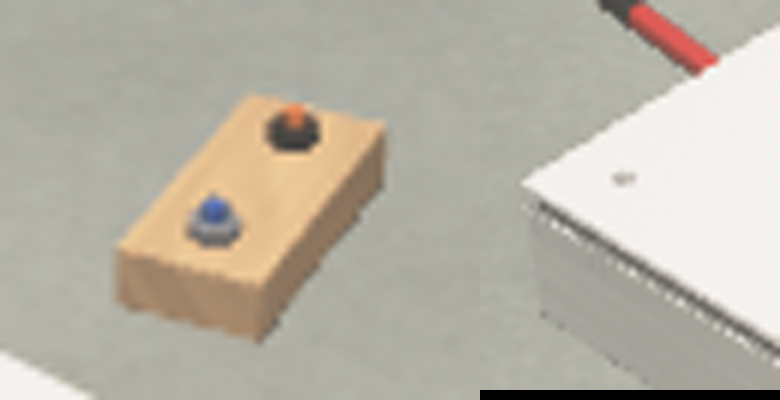

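The crop shows the black rivet with the orange pin in the stand's far hole, at full-image (347,181), and the grey and blue spare at (337,193). The two are 91 mm apart, which matches the stated 90 mm. The hole is at (264,230), and the set rivets are about 156 mm apart against 160 mm stated. I'll stop over the hole first for a close look.

>>> {"op": "apply_moves", "data": {"moves": [[[7.5,-2.6,0,0,0],[7.5,-2.6,0,0,0],[7.5,-2.6,0,0,0],[7.5,-2.6,0,0,0],[7.5,-2.6,0,0,0],[7.5,-2.6,0,0,0],[7.5,-2.6,1,0,0],[7.5,-2.6,1,0,0],[7.5,-2.6,1,0,0],[7.5,-2.6,1,0,0]]]}}

```text
time: 1.45
tool_pos: [0.5223, -0.2108, 0.3572]
ee_rot: [3.138, -0.002, 0.459]
wrist_force: [-0.3, 0.2, 0.2]
width: 0.0939
finger_force: 0.0
```

```bash
python3 - <<'E'
from h import *
s=snap('wrist','w1.png'); o=telemetry.get_obs(); print(o['tool_pos'],o['ee_rot'],o['time'])
f=200/np.tan(np.radians(s['fovy'])/2)
X=np.array([.521,-.209,.086]); p=np.array(s['R'])@X+s['t']; th=np.arctan2(np.hypot(p[0],p[1]),p[2]); print('pred',p[:2]/np.hypot(p[0],p[1])*th*f+[s['cx'],s['cy']])
g=cv2.cvtColor(s['image'],cv2.COLOR_RGB2GRAY); m=(g<150).astype(np.uint8)
n,l,st,c=cv2.connectedComponentsWithStats(m)
for i in range(1,n):
    if 30<st[i,4]<1500: print(c[i],st[i].tolist(),onz(s,*c[i],.086),onz(s,*c[i],.094))
E
```

```text
[ 0.52227151 -0.2107505   0.35704672] [ 3.13823812e+00 -2.09253356e-03  4.58710009e-01] 1.5
pred [314.45767638 207.2084522 ]
[433.62974684  69.47310127] [420, 56, 29, 28, 632] [ 0.67257511 -0.24569034  0.086     ] [ 0.66984083 -0.24359775  0.094     ]
[189.9095315  114.80613893] [176, 101, 29, 28, 619] [ 0.54657841 -0.07790554  0.086     ] [ 0.54784241 -0.08113731  0.094     ]
```

View pics/w1.png

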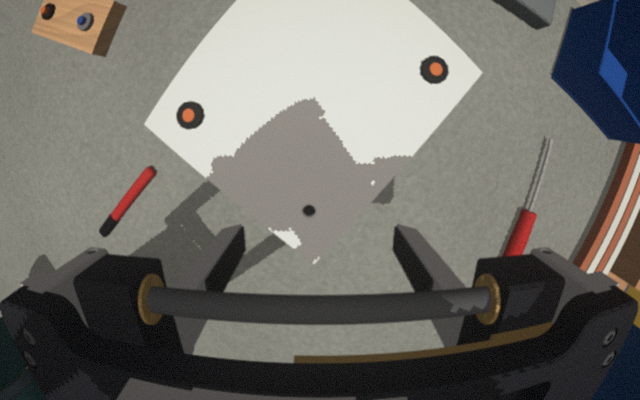

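The wrist view shows the hole as a dark dot at (309,211). It also shows set rivets at (434,69) and (190,115), and the stand at top left with the black rivet at (47,11).

```bash
cat >> h.py <<'E'
def dark(s,u,v,w,th):
    u,v=int(u),int(v); g=cv2.GaussianBlur(cv2.cvtColor(s['image'],cv2.COLOR_RGB2GRAY),(3,3),0)[v-w:v+w,u-w:u+w]
    m=(g<th).astype(np.uint8); n,l,st,c=cv2.connectedComponentsWithStats(m)
    return [(c[i]+[u-w,v-w],st[i].tolist()) for i in range(1,n) if st[i,4]>15]
E
python3 - <<'E'
from h import *
s=snap('wrist'); o=telemetry.get_obs()
for th in (60,80,100):
  for c,st in dark(s,309,211,14,th): print(th,c,st,onz(s,*c,.086), 'minus tcp',onz(s,*c,.086)-o['tool_pos'])
E
```

```text
60 [308.65753425 210.05479452] [9, 9, 10, 9, 73] [ 0.51658033 -0.20561322  0.086     ] minus tcp [-0.00569139  0.00496866 -0.27080131]
80 [308.6        210.29473684] [8, 8, 12, 11, 95] [ 0.51636769 -0.20566213  0.086     ] minus tcp [-0.00590403  0.00491975 -0.27080131]
100 [308.6446281  210.37190083] [8, 8, 13, 12, 121] [ 0.51632311 -0.20572587  0.086     ] minus tcp [-0.00594861  0.00485601 -0.27080131]
```

>>> {"op": "apply_moves", "data": {"moves": [[[5.2,-7.1,-0.4,0,0],[5.2,-7.1,-0.4,0,0],[5.2,-7.1,-0.4,0,0],[5.2,-7.1,-0.4,0,0],[5.2,-7.1,0,0,0],[5.2,-7.1,0,0,0.4],[5.2,-7.1,0,0,0.4],[5.2,-7.1,0,0,0.4],[5.2,-7.1,0.5,0,0.4],[5.2,-7.1,0.5,0,0.4]]]}}

```text
time: 2.8
tool_pos: [0.5974, 0.2227, 0.328]
ee_rot: [-3.141, 0.004, 0.459]
wrist_force: [-0.1, -1.1, -0.5]
width: 0.0567
finger_force: 0.0
```

```bash
python3 - <<'E'
from h import *
s=snap('wrist','w2.png'); o=telemetry.get_obs(); print(o['tool_pos'],o['ee_rot'],o['time'],o['width'])
for b in blobs(s,(5,130,100),(18,255,255),15): print(b,onz(s,*b[0],.046))
for b in blobs(s,(105,80,60),(125,255,255),15): print('blue',b,onz(s,*b[0],.046))
E
```

```text
[0.59770464 0.22272949 0.32943824] [3.14143377e+00 1.62998575e-03 4.59055162e-01] 2.85 0.056774459237886245
(array([ 88.4, 171.7]), [70, 154, 41, 33, 942]) [0.51782755 0.45480138 0.046     ]
(array([308.2, 205.1]), [302, 199, 13, 13, 131]) [0.59059277 0.22914297 0.046     ]
(array([617.6, 258.1]), [615, 254, 7, 10, 43]) [ 0.71285961 -0.20385448  0.046     ]
(array([625.9, 367.6]), [612, 349, 28, 37, 81]) [ 0.55558041 -0.56984604  0.046     ]
(array([634.7, 374.1]), [627, 367, 13, 16, 121]) [ 0.54551557 -0.68295236  0.046     ]
blue (array([108.1,  86.5]), [73, 14, 76, 147, 6106]) [0.60983932 0.46046966 0.046     ]
blue (array([ 86.7, 193.3]), [68, 180, 40, 24, 586]) [0.4934897  0.45098826 0.046     ]
blue (array([397.2, 243. ]), [394, 239, 7, 10, 46]) [0.59424447 0.1384418  0.046     ]
blue (array([ 19. , 262.5]), [0, 245, 42, 46, 411]) [0.31670515 0.57494527 0.046     ]
blue (array([613.9, 394.7]), [610, 391, 9, 9, 21]) [ 0.476367   -0.65004886  0.046     ]
```

View pics/w2.png

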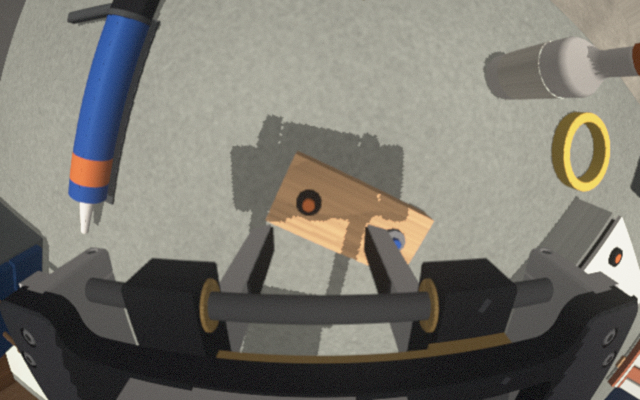

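The wrist view shows the orange pin at (308,205), midway along the finger line but about 9 mm off towards the left finger, and the blue spare at (397,243). The two are 90.8 mm apart, which fits. I'll correct for the offset, go halfway down and re-measure.

>>> {"op": "apply_moves", "data": {"moves": [[[-0.07,-0.18,0.5,0,0.4],[-0.07,-0.18,1.0,0,0.4],[-0.07,-0.18,1.0,0,0.4],[-0.07,-0.18,1.0,0,0.4],[-0.07,-0.18,1.0,0,0.4]]]}}

```text
time: 3.48
tool_pos: [0.5911, 0.2304, 0.2819]
ee_rot: [3.141, -0.004, 0.46]
wrist_force: [-0.3, 0.0, -0.5]
width: 0.0565
finger_force: 0.0
```

```bash
python3 - <<'E'
from h import *
s=snap('wrist','w3.png'); o=telemetry.get_obs(); print(o['tool_pos'],o['ee_rot'],o['time'],o['width'])
T=np.array([[.896,.444],[.444,-.896]])
for b in blobs(s,(5,130,100),(18,255,255),15):
  X=onz(s,*b[0],.046); print(b,X,'tool dx,dy mm',T@(X-o['tool_pos'])[:2]*1000)
E
```

```text
[0.59102136 0.23049343 0.28155531] [ 3.14095225e+00 -2.96280827e-03  4.60414391e-01] 3.525 0.05591605908252161
(array([ 66.5, 179.9]), [47, 160, 43, 37, 1155]) [0.51827726 0.4534631  0.046     ] tool dx,dy mm [  33.81982113 -232.0792062 ]
(array([318.9, 221.6]), [312, 214, 15, 16, 185]) [0.59058286 0.22920025 0.046     ] tool dx,dy mm [-0.96706868  0.96399901]
```

View pics/w3.png

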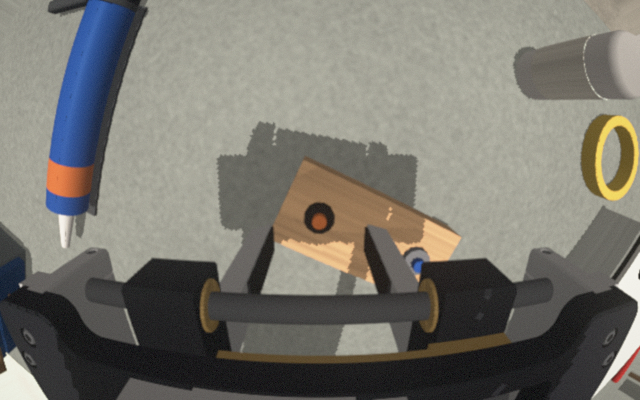

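The pin is at (319,222). It resolves to the same world point as before, (0.5906, 0.2292), and is 1 mm off the tool axis. I'll descend and grasp.

>>> {"op": "apply_moves", "data": {"moves": [[[-0.02,0.02,0.5,0,0.4],[-0.02,0.02,0.9,0,0.4],[-0.02,0.02,0.98,0,0.4],[-0.02,0.02,0.98,0,0.4],[-0.02,0.02,0.98,0,0.4]]]}}

```text
time: 4.15
tool_pos: [0.5904, 0.2294, 0.2314]
ee_rot: [3.141, -0.002, 0.461]
wrist_force: [0.5, 0.2, 0.0]
width: 0.0565
finger_force: 0.0
```

>>> {"op": "apply_moves", "data": {"moves": [[[0,0,0,0,0.7],[0,0,0,0,0.9],[0,0,0,0,0.9],[0,0,0,0,0.9],[0,0,0,0,0.9],[0,0,0,0,0.9]]]}}

```text
time: 4.9
tool_pos: [0.5901, 0.2293, 0.2307]
ee_rot: [3.141, -0.0, 0.461]
wrist_force: [-0.4, 0.1, 1.2]
width: 0.0219
finger_force: 30.0
```

>>> {"op": "apply_moves", "data": {"moves": [[[0,0,-0.6,0,0.9],[0,0,-1.8,0,0.9],[0,0,-3,0,0.9],[-1,1.4,-3,0,0.9],[-2,2.8,-3,0,0.9],[-3,4.1,-3,0,0.9],[-4,5.5,-3,0,0.9],[-5.0,6.8,-3,0,0.9],[-5.19,7.14,-3,0,0.9],[-5.19,7.14,-3,0,0.9]]]}}

```text
time: 6.15
tool_pos: [0.5162, -0.2038, 0.3808]
ee_rot: [3.141, -0.0, 0.461]
wrist_force: [1.3, 0.1, -1.1]
width: 0.0214
finger_force: 30.0
```

```bash
python3 - <<'E'
from h import *
s=snap('wrist'); q=snap('side'); q2=snap('scene'); o=telemetry.get_obs(); print(o['tool_pos'],o['ee_rot'],o['time'],o['width'])
T=np.array([[.896,.444],[.444,-.896]])
zt=o['tool_pos'][2]-.199
for b in blobs(s,(5,130,100),(18,255,255),15):
  X=onz(s,*b[0],zt+.0145); print(b,X,'tool dx,dy mm',T@(X-o['tool_pos'])[:2]*1000)
def px(s,X):
  f=200/np.tan(np.radians(s['fovy'])/2);p=np.array(s['R'])@X+s['t'];return (f*p[:2]/p[2]+[s['cx'],s['cy']]).astype(int)
out=[cv2.resize(s['image'][120:300,230:410],(400,400),interpolation=cv2.INTER_CUBIC)]
u,v=px(q2,np.array([.517,-.206,.15]));out.append(cv2.resize(q2['image'][v-50:v+50,u-50:u+50],(400,400),interpolation=cv2.INTER_CUBIC))
cv2.imwrite('pics/c4.png',np.hstack(out)[:,:,::-1])
E
```

```text
[ 0.51619416 -0.20482285  0.38030002] [-3.14122154e+00  4.74038605e-04  4.55288051e-01] 6.3 0.021898385045923632
(array([436.6,  70.8]), [431, 65, 12, 13, 122]) [ 0.63680935 -0.21739705  0.19580002] tool dx,dy mm [102.48826829  64.81963227]
(array([208.4, 111. ]), [203, 105, 12, 13, 127]) [ 0.55975658 -0.11488015  0.19580002] tool dx,dy mm [ 78.96648439 -61.24694743]
(array([605. , 204.2]), [573, 142, 61, 124, 891]) [ 0.6401009  -0.39808648  0.19580002] tool dx,dy mm [ 25.21138708 228.17880763]
(array([615.6, 217.2]), [587, 154, 53, 119, 627]) [ 0.63938765 -0.42256309  0.19580002] tool dx,dy mm [ 13.70469984 249.79316346]
(array([318.8, 246.5]), [310, 238, 18, 18, 251]) [ 0.5166421  -0.20443546  0.19580002] tool dx,dy mm [ 0.57336061 -0.14821977]
```

View pics/c4.png

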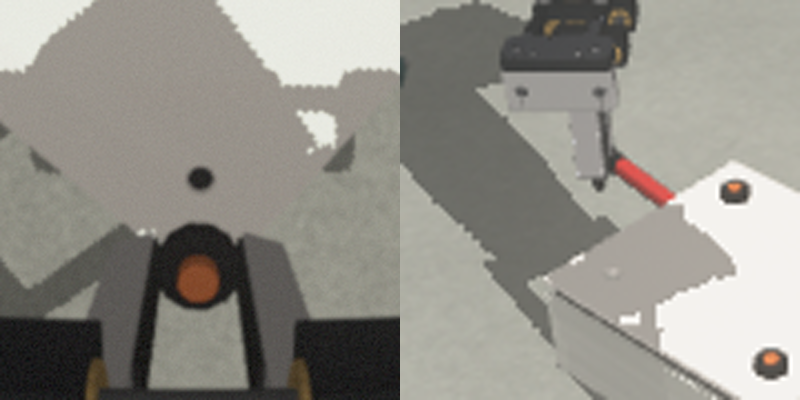

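The rivet is held upright between the pads, with its pin at wrist pixel (319,246). The hole is visible just beyond it at about (320,200). I'll measure the hole a second time from here.

```bash
python3 - <<'E'
from h import *
s=snap('wrist'); o=telemetry.get_obs(); print(o['tool_pos'])
T=np.array([[.896,.444],[.444,-.896]])
zt=o['tool_pos'][2]-.199
for b in blobs(s,(5,130,100),(18,255,255),200):
  if abs(b[0][0]-319)<9: P=onz(s,*b[0],zt+.0145)
for c,st in dark(s,320,200,12,80): X=onz(s,*c,.086); print(c,st,X,'hole-rivet tool mm',T@(X-P)[:2]*1000)
E
```

```text
[ 0.51663644 -0.20309141  0.38041965]
[319.125 199.5  ] [6, 7, 11, 10, 80] [ 0.51625527 -0.20566641  0.086     ] hole-rivet tool mm [-0.49090494  0.28758006]
```

>>> {"op": "apply_moves", "data": {"moves": [[[-0.01,0.01,0.6,0,0.9],[-0.01,0.01,1.2,0,0.9],[-0.01,0.01,1.45,0,0.9],[-0.01,0.01,1.5,0,0.9],[-0.01,0.01,1.55,0,0.9],[-0.01,0.01,1.6,0,0.9],[-0.01,0.01,1.6,0,0.9]]]}}

```text
time: 7.22
tool_pos: [0.5169, -0.2029, 0.3013]
ee_rot: [3.14, -0.001, 0.461]
wrist_force: [0.2, -0.1, -0.5]
width: 0.0215
finger_force: 30.0
```

>>> {"op": "apply_moves", "data": {"moves": [[[0,0,0.04,0,0.9],[0,0,0.08,0,0.9],[0,0,0.12,0,0.9],[0,0,0.12,0,0.9]]]}}

```text
time: 7.72
tool_pos: [0.5166, -0.2037, 0.2946]
ee_rot: [3.139, 0.002, 0.46]
wrist_force: [-0.9, -4.9, 1.8]
width: 0.0213
finger_force: 30.0
```

A side force of -4.9 N in y says the rivet is touching the rim of the hole. I'll shift about 1.5 mm towards -y.

>>> {"op": "apply_moves", "data": {"moves": [[[-0.01,0.03,0,0,0.9],[-0.01,0.03,0,0,0.9],[-0.01,0.03,0,0,0.9]]]}}

```text
time: 8.1
tool_pos: [0.5168, -0.2044, 0.2944]
ee_rot: [-3.141, 0.001, 0.461]
wrist_force: [-2.2, -4.1, 1.2]
width: 0.0215
finger_force: 30.0
```

>>> {"op": "apply_moves", "data": {"moves": [[[-0.03,0.02,0,0,0.9],[-0.03,0.02,0,0,0.9],[-0.03,0.02,0,0,0.9]]]}}

```text
time: 8.48
tool_pos: [0.5162, -0.2054, 0.2944]
ee_rot: [-3.14, -0.001, 0.461]
wrist_force: [-1.0, 0.0, -0.6]
width: 0.0213
finger_force: 30.0
```

That cleared the side force and the position matches the measured hole. I'll continue down gently.

>>> {"op": "apply_moves", "data": {"moves": [[[0,0,0.03,0,0.9],[0,0,0.06,0,0.9],[0,0,0.09,0,0.9],[0,0,0.12,0,0.9],[0,0,0.12,0,0.9]]]}}

```text
time: 9.1
tool_pos: [0.5161, -0.2058, 0.2884]
ee_rot: [-3.141, 0.0, 0.461]
wrist_force: [-0.5, 0.4, -0.1]
width: 0.0214
finger_force: 30.0
```

>>> {"op": "apply_moves", "data": {"moves": [[[0,0,0.02,0,0.9],[0,0,0.04,0,0.9],[0,0,0.04,0,0.9]]]}}

```text
time: 9.48
tool_pos: [0.5161, -0.2058, 0.2866]
ee_rot: [-3.142, 0.0, 0.461]
wrist_force: [-0.3, 0.5, 0.4]
width: 0.0217
finger_force: 30.0
```

>>> {"op": "apply_moves", "data": {"moves": [[[0,0,0.02,0,0.9],[0,0,0.02,0,0.9],[0,0,0.02,0,0.9]]]}}

```text
time: 9.85
tool_pos: [0.5161, -0.2058, 0.2861]
ee_rot: [3.141, -0.0, 0.461]
wrist_force: [-2.8, 1.4, 3.7]
width: 0.0213
finger_force: 30.0
```

There is now 3.7 N upward at the expected seating height, so the head is on the cover. I'll release, rise and check.

>>> {"op": "apply_moves", "data": {"moves": [[[0,0,0,0,0.6],[0,0,0,0,0.6],[0,0,0,0,0.6],[0,0,-0.4,0,0.6],[0,0,-1,0,0.6],[0,0,-1,0,1],[0,0,-1,0,1],[0,0,-1,0,1],[0,0,-1,0,1],[0,0,-1,0,1]]]}}

```text
time: 11.1
tool_pos: [0.5161, -0.2058, 0.3351]
ee_rot: [-3.141, 0.001, 0.461]
wrist_force: [0.5, 0.8, 0.4]
width: 0.0008
finger_force: 0.0
```

```bash
python3 - <<'E'
from h import *
s=snap('wrist'); o=telemetry.get_obs(); print(o['tool_pos'],o['ee_rot'],o['time'],o['width'],o['wrist_force'])
T=np.array([[.896,.444],[.444,-.896]])
for b in blobs(s,(5,130,100),(18,255,255),30):
  X=onz(s,*b[0],.102); print(b,X,'tool mm',T@(X-o['tool_pos'])[:2]*1000)
q2=snap('scene')
out=[cv2.resize(s['image'][150:310,230:410],(450,400),interpolation=cv2.INTER_CUBIC),cv2.resize(q2['image'][190:270,230:300],(350,400),interpolation=cv2.INTER_CUBIC)]
cv2.imwrite('pics/c5.png',np.hstack(out)[:,:,::-1])
E
```

```text
[ 0.51607709 -0.20581488  0.33528292] [-3.14113194e+00  3.79151448e-04  4.60776013e-01] 11.15 0.0006915261951801332 [0.2887929  0.02658431 0.12511119]
(array([456.5,  60.7]), [450, 54, 14, 15, 162]) [ 0.66826192 -0.24237096  0.102     ] tool mm [120.12671474 100.32430919]
(array([186.1, 108.2]), [180, 101, 14, 15, 166]) [ 0.54833624 -0.08265716  0.102     ] tool mm [ 83.58622996 -96.02625345]
(array([619.1, 225.2]), [593, 172, 47, 100, 637]) [ 0.6524822  -0.51134385  0.102     ] tool mm [-13.43588133 334.31782217]
(array([318.8, 219.4]), [312, 213, 15, 14, 146]) [ 0.51680074 -0.20589734  0.102     ] tool mm [0.61177831 0.39518154]
(array([625. , 246.4]), [608, 212, 32, 66, 325]) [ 0.64014545 -0.54892192  0.102     ] tool mm [-41.17427622 362.51025152]
```

View pics/c5.png

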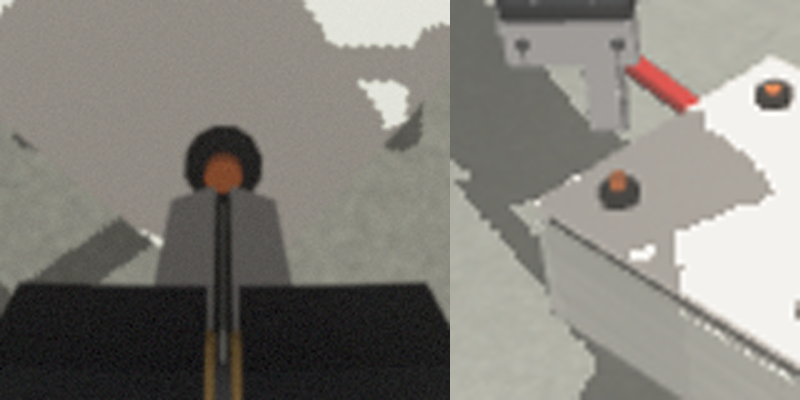

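The rivet sits upright in the hole with its pin up, at wrist pixel (319,219). The closed fingertips are centred above it to within 0.6 mm. I'll go down towards the pin and then press in small steps.

>>> {"op": "apply_moves", "data": {"moves": [[[0.01,0.01,0.3,0,1],[0.01,0.01,0.55,0,1],[0.01,0.01,0.6,0,1],[0.01,0.01,0.62,0,1],[0.01,0.01,0.64,0,1],[0.01,0.01,0.66,0,1],[0.01,0.01,0.66,0,1]]]}}

```text
time: 12.08
tool_pos: [0.5168, -0.2061, 0.3029]
ee_rot: [3.141, -0.0, 0.461]
wrist_force: [0.7, -0.6, 0.3]
width: 0.0005
finger_force: 0.0
```

>>> {"op": "apply_moves", "data": {"moves": [[[0,0,0.02,0,1],[0,0,0.04,0,1],[0,0,0.04,0,1]]]}}

```text
time: 12.45
tool_pos: [0.5168, -0.2061, 0.3013]
ee_rot: [3.141, -0.0, 0.461]
wrist_force: [-1.3, 0.4, 2.7]
width: 0.0007
finger_force: 1.5
```

>>> {"op": "apply_moves", "data": {"moves": [[[0,0,0.02,0,1],[0,0,0.02,0,1]]]}}

```text
time: 12.7
tool_pos: [0.5168, -0.2061, 0.3007]
ee_rot: [3.141, -0.001, 0.461]
wrist_force: [-1.7, 0.8, 6.7]
width: 0.0006
finger_force: 2.9
```

>>> {"op": "apply_moves", "data": {"moves": [[[0,0,0.02,0,1],[0,0,0.02,0,1]]]}}

```text
time: 12.95
tool_pos: [0.5168, -0.2061, 0.3003]
ee_rot: [3.14, -0.001, 0.461]
wrist_force: [-2.1, 1.2, 7.6]
width: 0.0005
finger_force: 3.8
```

>>> {"op": "apply_moves", "data": {"moves": [[[0,0,0.02,0,1],[0,0,0.02,0,1]]]}}

```text
time: 13.2
tool_pos: [0.5168, -0.2061, 0.2998]
ee_rot: [3.14, -0.001, 0.461]
wrist_force: [-3.0, 1.5, 9.0]
width: 0.0005
finger_force: 4.7
```

>>> {"op": "apply_moves", "data": {"moves": [[[0,0,0.02,0,1],[0,0,0.02,0,1]]]}}

```text
time: 13.45
tool_pos: [0.5168, -0.206, 0.2989]
ee_rot: [3.14, -0.001, 0.461]
wrist_force: [-3.1, 1.3, 9.5]
width: 0.0006
finger_force: 4.9
```

>>> {"op": "apply_moves", "data": {"moves": [[[0,0,0.02,0,1],[0,0,0.04,0,1],[0,0,0.06,0,1],[0,0,0.06,0,1]]]}}

```text
time: 13.95
tool_pos: [0.5168, -0.206, 0.2959]
ee_rot: [3.14, -0.001, 0.461]
wrist_force: [-3.1, 0.9, 9.5]
width: 0.0005
finger_force: 4.9
```

>>> {"op": "apply_moves", "data": {"moves": [[[0,0,0.02,0,1],[0,0,0.04,0,1],[0,0,0.04,0,1]]]}}

```text
time: 14.32
tool_pos: [0.5168, -0.2061, 0.2939]
ee_rot: [3.14, -0.001, 0.461]
wrist_force: [-2.7, 1.6, 9.6]
width: 0.0005
finger_force: 4.9
```

The force is steady near 10 N while the pin slides. I'll go on in 1 mm steps until it rises.

>>> {"op": "apply_moves", "data": {"moves": [[[0,0,0.02,0,1],[0,0,0.02,0,1]]]}}

```text
time: 14.58
tool_pos: [0.5168, -0.206, 0.2929]
ee_rot: [3.14, -0.001, 0.461]
wrist_force: [-2.6, 1.4, 9.8]
width: 0.0002
finger_force: 4.9
```

>>> {"op": "apply_moves", "data": {"moves": [[[0,0,0.02,0,1],[0,0,0.02,0,1]]]}}

```text
time: 14.82
tool_pos: [0.5168, -0.206, 0.2919]
ee_rot: [3.14, -0.001, 0.461]
wrist_force: [-3.6, 1.3, 10.0]
width: 0.0
finger_force: 4.9
```

>>> {"op": "apply_moves", "data": {"moves": [[[0,0,0.01,0,1],[0,0,0.01,0,1]]]}}

```text
time: 15.08
tool_pos: [0.5168, -0.206, 0.2916]
ee_rot: [3.14, -0.001, 0.461]
wrist_force: [-3.3, 2.4, 11.2]
width: 0.0006
finger_force: 5.4
```

>>> {"op": "apply_moves", "data": {"moves": [[[0,0,0.01,0,1],[0,0,0.01,0,1]]]}}

```text
time: 15.32
tool_pos: [0.5167, -0.206, 0.2914]
ee_rot: [3.14, -0.001, 0.461]
wrist_force: [-4.2, 2.2, 11.0]
width: 0.0003
finger_force: 5.9
```

>>> {"op": "apply_moves", "data": {"moves": [[[0,0,0.01,0,1],[0,0,0.01,0,1]]]}}

```text
time: 15.58
tool_pos: [0.5168, -0.206, 0.2912]
ee_rot: [3.14, -0.001, 0.461]
wrist_force: [-3.9, 2.7, 12.9]
width: 0.0004
finger_force: 6.3
```

>>> {"op": "apply_moves", "data": {"moves": [[[0,0,-0.1,0,1],[0,0,-0.3,0,1],[0,0,-1.2,0,1],[0,0,-1.2,0,1],[0,0,-1.2,0,1]]]}}

```text
time: 16.2
tool_pos: [0.5167, -0.206, 0.3474]
ee_rot: [-3.141, 0.001, 0.461]
wrist_force: [-0.9, 0.1, -0.1]
width: 0.0
finger_force: 0.0
```

```bash
python3 - <<'E'
from h import *
s=snap('wrist'); o=telemetry.get_obs(); print(o['tool_pos'],o['time'],o['wrist_force'])
for b in blobs(s,(5,130,100),(18,255,255),30): print(b,onz(s,*b[0],.094))
q2=snap('scene')
out=[cv2.resize(s['image'][150:310,230:410],(450,400),interpolation=cv2.INTER_CUBIC),cv2.resize(q2['image'][190:270,230:300],(350,400),interpolation=cv2.INTER_CUBIC)]
cv2.imwrite('pics/c6.png',np.hstack(out)[:,:,::-1])
E
```

```text
[ 0.51655414 -0.20593819  0.34662003] 16.25 [-0.00502016 -0.21982429 -0.60606657]
(array([449.5,  63.6]), [443, 57, 14, 14, 148]) [ 0.6716595  -0.24483413  0.094     ]
(array([191.9, 109.4]), [186, 103, 13, 14, 152]) [ 0.54707326 -0.07934793  0.094     ]
(array([615.6, 217.5]), [586, 154, 54, 119, 781]) [ 0.66343462 -0.52748486  0.094     ]
(array([622.8, 237.3]), [603, 197, 37, 77, 387]) [ 0.65283851 -0.56723691  0.094     ]
(array([318.2, 212.9]), [313, 207, 12, 13, 118]) [ 0.51609223 -0.20628592  0.094     ]
```

View pics/c6.png

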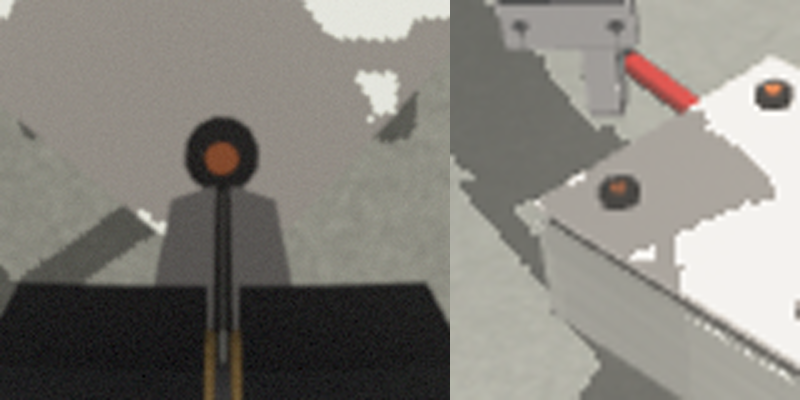

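The pin at (318,213) is now flush and looks the same as the set rivets. The head lies flat at the hole's position and the gripper is clear.

```bash
python3 -c "
from bench import ticket
print(ticket.close_job())"
```

```text
the job is handed in; nothing more can be done
None
```

The black rivet is seated in the empty hole with its orange pin pushed flush, the press peaked at about 13 N measured at the wrist (limit 20 N), and the job was handed in after about 16 s; no verdict was shown.

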